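# Latch test of emergency-stop stations

## Robot

A 6-joint arm with a two-finger parallel gripper is mounted at the origin on the work surface. World frame = base frame: x ahead of the robot, y to its left, z up, the work surface at z = 0. Lengths are in m, angles in degrees, forces in N, time in s.
With the tool pointing down it reaches from about 0.25 to 0.725 m from the base axis. Payload 9.7 kg.
Tool frame: the origin (TCP) lies between the finger pads; the fingertips stand 19 mm ahead of it and the grasp point (between the pads) is the TCP; z points along the fingers, y is the line along which they close (so a half turn about z gives the same grasp; the last joint's range is limited). The gripper opens to 85 mm and grips with 20 to 120 N. Pads are 22 mm wide; open, the fingers measure 114 mm over their backs; the gripper's body (76 mm by 85 mm) begins 54 mm behind the grasp point. The pads swing forward as they close: fully open they stand 13 mm farther back than shut.
Start: joints at [-74.886, 4.979, 10.078, 95.1, 0, 90], TCP at [0.143, -0.531, 0.224] pointing down, gripper open.
Joint ranges: [-179.16, 179.16], [-48.56, 103.87], [-65.8, 70.77], [-126.05, 130.52], [-82.76, 87.17], [-180, 180]. Speed limits (degrees/s): [127.2, 127.2, 147.25, 180, 180, 180].

## Interface

Orientations are given as [roll, pitch, yaw] about the fixed x, y, z axes, in that order (R = Rz(yaw) Ry(pitch) Rx(roll)).
In Python, from workcell import telemetry, camera, calibration, workorder gives the robot as it stands.
- The arm moves only by the tool play_rows, never from a script. Its argument "increments" is a list of rows, each a list of 3 entries, a list of its own where there are three numbers: the shift along the tool's x, y, z in mm, then the turn, a rotation vector about the tool's x, y, z in degrees, then the closure, from 0 (fully open) to 1 (shut). In form: [[[x, y, z], [ax, ay, az], jaw], ...]. A call has 1 to 20 rows; each row is the pose to reach, as a shift and turn from the pose commanded when the call began, along the tool's axes at that moment; what a row does not reach only later rows make up. A row lasts 1/10 s, in which the tool goes at most 50 mm and 8.59 degrees, less where a joint would pass 70% of its speed; a pose out of reach is approached as far as the arm can. A call with a gripper value outside its range is refused whole. The fingers move at their own pace and stop on an object; "grip_force" is the grip in N (left out, the last holds). Time passes only in rows, so rows that repeat a pose let the fingers close. It gives the time, the measured TCP pose, the force, the opening and the grip force at its end, in the units of the state.
- telemetry.get_obs(): the state, without advancing time (a new reading comes with each control period).
- camera(name): name is "scene" or "top" or "wrist"; returns (picture, depth): 384x512x3 uint8, red, green, blue; 384x512 float32, m along the optical axis (not along the pixel's ray), 0 where there is no reading.
- calibration(name): a dict with "vertical_fov" (degrees; the focal length in pixels is half the picture's height over the tangent of half this angle, whatever the lens; pixels are square), "cx", "cy" (the principal point, pixels), "rvec" (rotation vector, rad) and "tvec" (3), from world to camera coordinates, as OpenCV has them; the wrist camera has in their place "hand_eye" (4x4, takes a point from camera to tool coordinates, whose origin is the TCP and whose axes are the flange's). Camera axes: x right, y down, z forward; pixel columns grow to the right and rows downward; lengths in m; the calibration is good to about 2 mm. A picture is of the moment at which its call begins: read the wrist's pose just before it. calibration takes no time and is no camera call.
- workorder.job_done(): hands the job in; it is judged then, once.
The state is a dict: "time": time; "q": joint angles; "qd": joint speeds; "joint_efforts": joint torques, N m; "ee_pos": TCP position; "tcp_rot": TCP orientation; "wrist_force": force on the tool from outside, world axes, zero at the start; "torque": the same for the moment, N m; "opening": finger opening in m; "grasp_force": force on a finger pad.
Only numpy, scipy, OpenCV 4.12 (cv2) and the standard library are available. Lean on these libraries where they do the work, as an engineer would, in place of code of your own. Each camera call takes 0.05 s, during which the arm holds its last target. There are 200 camera calls.

## Task

Test the three yellow emergency-stop stations by pressing each red mushroom button fully down and letting go: a sound one stays down, and one of them pops back up. Leave the sound ones standing where they are, latched down; then pick up the one that popped up and set it upright inside the empty red reject tray.

Things in the scene. Friction and masses are not known exactly. Their poses are not given: they have to be found in the camera images.
- unit_a (a point): centre (half-way up) of the housing of emergency-stop station a: a loose box 72 mm long (its x) by 50 mm wide (its y) by 48 mm tall (z up), grey below and yellow above, 0.2 to 0.35 kg, standing on the table; on its top centre a red mushroom button 36 mm across on a short black stem. The button's top lies 46 mm above this point when up (70 mm above the table), 36 mm when down. Stations a, b and c look alike. Grip it across its 50 mm width, fingers along the housing's sides
- unit_b (a point): centre (half-way up) of the housing of emergency-stop station b: a loose box 72 mm long (its x) by 50 mm wide (its y) by 48 mm tall (z up), grey below and yellow above, 0.2 to 0.35 kg, standing on the table; on its top centre a red mushroom button 36 mm across on a short black stem. The button's top lies 46 mm above this point when up (70 mm above the table), 36 mm when down. Stations a, b and c look alike. Grip it across its 50 mm width, fingers along the housing's sides
- unit_c (a point): centre (half-way up) of the housing of emergency-stop station c: a loose box 72 mm long (its x) by 50 mm wide (its y) by 48 mm tall (z up), grey below and yellow above, 0.2 to 0.35 kg, standing on the table; on its top centre a red mushroom button 36 mm across on a short black stem. The button's top lies 46 mm above this point when up (70 mm above the table), 36 mm when down. Stations a, b and c look alike. Grip it across its 50 mm width, fingers along the housing's sides
- head_a (a joint): red button of station a: 0 = up, 0.010 m = fully pressed; moves straight down, about 3 to 4 N to press it fully down, where it stops hard. A sound button stays as far down as it was pressed; a button with a broken latch springs back to 0 within 0.2 s when let go
- head_b (a joint): red button of station b: 0 = up, 0.010 m = fully pressed; moves straight down, about 3 to 4 N to press it fully down, where it stops hard. A sound button stays as far down as it was pressed; a button with a broken latch springs back to 0 within 0.2 s when let go
- head_c (a joint): red button of station c: 0 = up, 0.010 m = fully pressed; moves straight down, about 3 to 4 N to press it fully down, where it stops hard. A sound button stays as far down as it was pressed; a button with a broken latch springs back to 0 within 0.2 s when let go
- tray (a point): centre of the inner floor, 4 mm above the table, of the empty red reject tray: fixed, open on top, outside 180 mm (its x) by 170 mm (its y), walls 4 mm thick, rim 25 mm above the table. (A blue tray of the same size, holding terminal blocks, stands on the other side and is not for this.)

How it is judged (in metres and radians):
On the way, in this order (a step that is already met when the one before it is completed fails the run):
1. the button of the station with the broken latch has been pressed while it stands in its place (value of joint head_b above 0.0075 m and distance of unit_b from where it was at the start of the episode below 0.03 m), for 0.02 s.
2. that station is lifted clear of the table, after the test (height (world z) of unit_b above 0.045 m), for 0.1 s.
At the end, for the whole second after the job is handed in: The two sound stations have their buttons latched down (past 8 mm of 10), upright within 30 mm of where they started; the station whose button pops back stands upright (within 8 degrees), flat on the floor of the red tray, wholly inside its walls (value of joint each of head_a, head_c above 0.008 m and distance of each of unit_a, unit_c from where it was at the start of the episode below 0.03 m and angle between each of unit_a, unit_c, unit_b's own z axis and vertical below 0.15 rad and x of unit_b in the frame of tray between -0.065 and 0.065 m and y of unit_b in the frame of tray between -0.06 and 0.06 m and z of unit_b in the frame of tray between 0.015 and 0.032 m); the robot touches nothing.
It fails at once if a sound station is knocked over (angle between any of unit_a, unit_c's own z axis and vertical above 0.6 rad).
It also fails if it takes over 61 s, if anything falls off the work surface, if the arm or the gripper's body presses on something with over 40 N, if the wrist force passes 120 N, or if a joint passes its speed limit or range.

## Working session

There is one attempt and no reset: what is moved stays moved. The work goes in short steps, Python scripts to look and compute and a tool call to move; the robot and the scene stay as the last step left them, time stands still between calls to the robot, and variables do not carry over. Pictures are saved under pics/ and viewed, at most 10 in all, crops included, and the job is handed in when it is done.

Besides the shell and the picture viewer there is one more tool, called as a command line: name --argument value ..., lists and objects as JSON in quotes. play_rows: Moves the arm, as the interface text tells. Its arguments: {"type":"object","properties":{"increments":{"type":"array"},"grip_force":{"type":"number"}},"required":["increments"]}

```bash
ls; mkdir -p pics; python3 - <<'E'
from workcell import telemetry, camera, calibration
import cv2,numpy as np
o=telemetry.get_obs();print(o)
for n in("scene","top","wrist"):
    print(n,calibration(n))
p,d=camera("top");cv2.imwrite("pics/top0.png",p[:,:,::-1]);np.save("top_d.npy",d)
p,d=camera("scene");cv2.imwrite("pics/scene0.png",p[:,:,::-1])
E
```

```text
pics
{'time': 0.0, 'q': array([-7.48863405e+01,  5.01149264e+00,  1.00365508e+01,  9.50997755e+01,
       -7.81972438e-04,  8.99994168e+01]), 'qd': array([-4.75148283e-02, -4.35446642e-02, -8.63264495e-02, -3.04697151e-02,
       -6.50212407e-02, -3.48258446e-05]), 'joint_efforts': array([ 1.48746716e-03, -5.20401835e+01,  4.64788413e+01,  1.71105325e-02,
        2.27067871e-04,  4.96515895e-06]), 'ee_pos': array([ 0.14334087, -0.53075708,  0.22309809]), 'tcp_rot': array([-1.79925283e+02,  7.81211283e-04,  1.51142437e+01]), 'wrist_force': array([0.2226804, 0.5904858, 0.2468004]), 'torque': array([0.02801457, 0.00575019, 0.05597501]), 'grasp_force': 0.0, 'opening': 0.08534033910912997}
scene {'vertical_fov': 53.604406880827646, 'cx': 257.76760094742116, 'cy': 192.26321222520812, 'rvec': array([ 0.9008985 ,  2.50909896, -1.04542571]), 'tvec': array([ 0.37119562, -0.1651807 ,  1.32040286])}
top {'vertical_fov': 49.38071701211632, 'cx': 257.41043557176226, 'cy': 190.17439134861004, 'rvec': array([ 2.1912397 , -2.15526817,  0.09878048]), 'tvec': array([-0.00197181,  0.52190327,  1.16551541])}
wrist {'vertical_fov': 58.44094820242181, 'cx': 255.04059349471297, 'cy': 196.96694514108228, 'hand_eye': array([[-7.89171117e-04, -9.62782065e-01, -2.70277768e-01,
         6.91493722e-02],
       [ 9.99999071e-01, -1.06024343e-03,  8.56944236e-04,
        -3.84457015e-04],
       [-1.11161077e-03, -2.70276841e-01,  9.62782007e-01,
        -1.50008962e-01],
       [ 0.00000000e+00,  0.00000000e+00,  0.00000000e+00,
         1.00000000e+00]])}
```

View pics/top0.png

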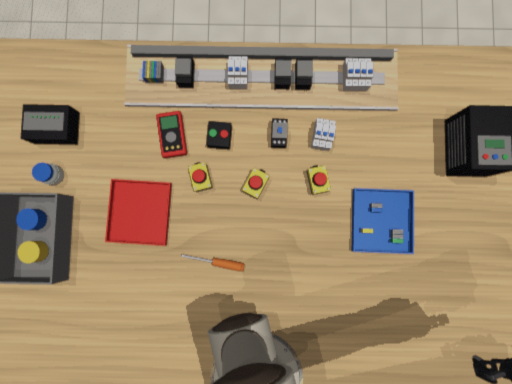

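View pics/scene0.png

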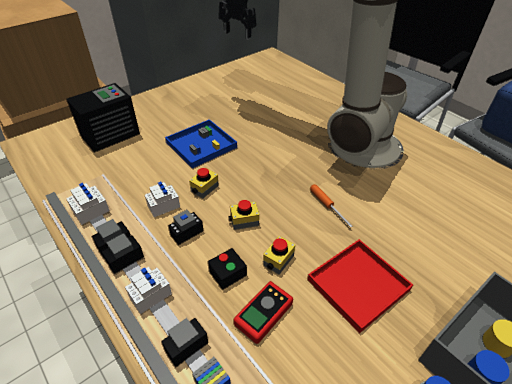

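The top view shows the stations at about (200,177), (256,183) and (318,180), the empty red tray at (139,212), and the blue tray at (382,220). The scene view agrees with this, and nothing blocks the way to any of them.

```bash
cat > h.py <<'E'
import numpy as np,cv2
from workcell import calibration
def cam(n,ee=None,rot=None):
    c=calibration(n);f=192/np.tan(np.radians(c["vertical_fov"]/2))
    K=np.array([[f,0,c["cx"]],[0,f,c["cy"]],[0,0,1]])
    if n=="wrist":
        from scipy.spatial.transform import Rotation as R
        T=np.eye(4);T[:3,:3]=R.from_euler("xyz",rot,degrees=True).as_matrix();T[:3,3]=ee
        M=T@c["hand_eye"];return K,M[:3,:3],M[:3,3]
    R=cv2.Rodrigues(c["rvec"])[0];return K,R.T,-R.T@c["tvec"]
def ray(C,uv,z):
    K,R,t=C;uv=np.atleast_2d(uv).astype(float)
    d=(R@np.linalg.inv(K)@np.c_[uv,np.ones(len(uv))].T).T
    return (t+d*((z-t[2])/d[:,2])[:,None])
def blobs(m,amin):
    cs=cv2.findContours(m.astype(np.uint8),cv2.RETR_EXTERNAL,cv2.CHAIN_APPROX_NONE)[0]
    return [c[:,0] for c in cs if cv2.contourArea(c)>amin]
def masks(rgb):
    h,s,v=np.moveaxis(cv2.cvtColor(rgb,cv2.COLOR_RGB2HSV).astype(int),2,0)
    return (h>22)&(h<34)&(s>170)&(v>110), ((h<6)|(h>174))&(s>170)&(v>90)
def rect(P):
    (c,(w,h),a)=cv2.minAreaRect((P[:,:2]*1000).astype(np.float32))
    if w<h: w,h,a=h,w,a+90
    return np.round(c,1),round(w,1),round(h,1),round((a+90)%180-90,1)
E
python3 - <<'E'
from h import *
p=cv2.imread("pics/top0.png")[:,:,::-1].copy();C=cam("top")
y,r=masks(p)
y=cv2.morphologyEx(((y|r)).astype(np.uint8),cv2.MORPH_CLOSE,np.ones((3,3)))
for b in blobs(y,60): print("Y/R",b.mean(0).round(),rect(ray(C,b,0.048)))
for b in blobs(r,30): print("R",b.mean(0).round(),rect(ray(C,b,0.07)),rect(ray(C,b,0.025)))
E
```

```text
Y/R [138. 212.] (array([454.3, 337. ]), 172.3, 168.1, -2.8)
Y/R [255. 182.] (array([543.2,  13. ]), 33.7, 31.8, -43.9)
Y/R [320. 179.] (array([ 555.3, -166.6]), 31.0, 30.9, 0.9)
Y/R [198. 176.] (array([558.2, 172.3]), 31.2, 30.8, 1.6)
Y/R [171. 134.] (array([675.2, 253.1]), 127.1, 70.0, 9.6)
R [138. 212.] (array([453.5, 330.7]), 169.0, 164.9, -2.8) (array([455.1, 343.6]), 175.7, 171.5, -2.8)
R [255. 182.] (array([540.7,  12.9]), 33.1, 31.1, -43.9) (array([545.8,  13.2]), 34.4, 32.4, -43.9)
R [320. 179.] (array([ 552.6, -163.4]), 30.4, 30.3, 0.9) (array([ 558.2, -170. ]), 31.6, 31.5, 0.9)
R [198. 176.] (array([555.4, 169.1]), 30.6, 30.2, 1.6) (array([561.1, 175.6]), 31.8, 31.4, 1.6)
R [224. 134.] (array([673.9, 103.2]), 19.7, 19.5, 0.9) (array([684.2, 107.1]), 20.5, 20.2, 0.9)
R [171. 134.] (array([670.2, 248.4]), 124.7, 68.7, 9.6) (array([680.4, 258.1]), 129.6, 71.4, 9.6)
```

```bash
python3 - <<'E'
from h import *
p=cv2.imread("pics/top0.png")[:,:,::-1].copy();C=cam("top")
hsv=cv2.cvtColor(p,cv2.COLOR_RGB2HSV)
print(hsv[188:195:2,200],hsv[183,240:250:3])
h,s,v=np.moveaxis(hsv.astype(int),2,0)
for lo in (24,26):
  m=(h>=lo)&(h<36)&(s>140)
  for b in blobs(m,60): print(lo,b.mean(0).round(),rect(ray(C,b,0.048)))
E
```

```text
[[ 26 150 189]
 [ 21 142 106]
 [ 18 100 166]
 [ 18 100 171]] [[ 18  98 179]
 [ 18 103 161]
 [ 28 142 190]
 [  2 183 114]]
24 [ 29. 252.] (array([339.4, 634.3]), 57.9, 56.8, -86.0)
24 [255. 184.] (array([541.5,  12.8]), 74.2, 49.2, -27.4)
24 [314. 178.] (array([ 555.2, -148.4]), 73.3, 46.2, -26.1)
24 [201. 177.] (array([556.1, 169.9]), 74.7, 50.2, 15.5)
26 [ 28. 252.] (array([338.4, 635.7]), 55.1, 54.9, -86.3)
26 [255. 183.] (array([541.7,  12.8]), 71.4, 48.7, -27.1)
26 [315. 175.] (array([ 563.6, -153.7]), 58.1, 38.3, -34.1)
26 [199. 176.] (array([557.2, 170.6]), 72.1, 48.0, 15.7)
```

```bash
cat >> h.py <<'E'
def go(x,y,z,yaw=None):
    from workcell import telemetry
    from scipy.spatial.transform import Rotation as R
    o=telemetry.get_obs();A=R.from_euler("xyz",o["tcp_rot"],degrees=True)
    B=R.from_euler("xyz",[180,0,o["tcp_rot"][2] if yaw is None else yaw],degrees=True)
    print("t",round(o["time"],2),"at",(o["ee_pos"]*1000).round(1),o["tcp_rot"].round(2),"q6",o["q"][5].round(1))
    print("shift",(1000*A.inv().apply(np.array([x,y,z])-o["ee_pos"])).round(1),"turn",(A.inv()*B).as_rotvec(degrees=True).round(2))
E
python3 -c "
from h import *
go(.5526,-.1634,.115)"
```

```text
t 0.1 at [ 143.3 -530.7  223.1] [-179.93    0.     15.11] q6 90.0
shift [ 490.9 -247.8  108.4] turn [-0.07  0.   -0.  ]
```

play_rows --increments '[[[491, -248, 0], [0, 0, 0], 1], [[491, -248, 0], [0, 0, 0], 1], [[491, -248, 0], [0, 0, 0], 1], [[491, -248, 0], [0, 0, 0], 1], [[491, -248, 0], [0, 0, 0], 1], [[491, -248, 0], [0, 0, 0], 1], [[491, -248, 0], [0, 0, 0], 1], [[491, -248, 0], [0, 0, 0], 1], [[491, -248, 0], [0, 0, 0], 1], [[491, -248, 0], [0, 0, 0], 1], [[491, -248, 0], [0, 0, 0], 1], [[491, -248, 0], [0, 0, 0], 1], [[491, -248, 0], [0, 0, 0], 1], [[491, -248, 50], [0, 0, 0], 1], [[491, -248, 80], [0, 0, 0], 1], [[491, -248, 108], [0, 0, 0], 1], [[491, -248, 108], [0, 0, 0], 1], [[491, -248, 108], [0, 0, 0], 1]]'

```text
time: 1.9
ee_pos: [0.5521, -0.1643, 0.1167]
tcp_rot: [180.0, 0.0, 15.0]
wrist_force: [0.1, -0.3, 1.0]
opening: 0.0002
grasp_force: 0.0
```

```bash
python3 - <<'E'
from h import *
from workcell import *
go(.5526,-.1634,.077)
o=telemetry.get_obs();print(o["opening"],o["wrist_force"])
p,d=camera("wrist");cv2.imwrite("pics/w1.png",p[:,:,::-1])
C=cam("wrist",o["ee_pos"],o["tcp_rot"])
hsv=cv2.cvtColor(p,cv2.COLOR_RGB2HSV);h,s,v=np.moveaxis(hsv.astype(int),2,0)
for b in blobs((h>=24)&(h<36)&(s>140),200): print("Y",b.mean(0).round(),rect(ray(C,b,0.048)))
for b in blobs(masks(p)[1],200): print("R",b.mean(0).round(),rect(ray(C,b,0.07)))
E
```

```text
t 1.9 at [ 552.1 -164.3  116.7] [180.     0.    15.04] q6 148.4
shift [ 0.7 -0.8 39.7] turn [0. 0. 0.]
0.0002170395387419209 [ 0.05528959 -0.33560878  0.97594762]
Y [274. 161.] (array([ 584.2, -165.2]), 36.6, 12.4, -75.0)
R [260. 212.] (array([ 556.5, -165.9]), 33.4, 33.3, -83.4)
```

View pics/w1.png

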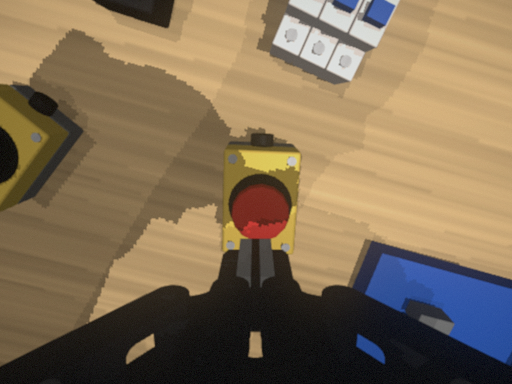

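The wrist view shows the station upright in the frame, so its yaw is close to the tool's 15°. The button is at (260,212), just ahead of the fingertips at (255,245). I'll press now.

play_rows --increments '[[[2, 0, 20], [0, 0, 0], 1], [[2, 0, 28], [0, 0, 0], 1], [[2, 0, 32], [0, 0, 0], 1], [[2, 0, 35], [0, 0, 0], 1], [[2, 0, 37], [0, 0, 0], 1], [[2, 0, 38], [0, 0, 0], 1], [[2, 0, 38], [0, 0, 0], 1], [[2, 0, 38], [0, 0, 0], 1]]'

```text
time: 2.75
ee_pos: [0.5548, -0.163, 0.0781]
tcp_rot: [180.0, -0.0, 15.1]
wrist_force: [-0.1, 1.0, 0.1]
opening: -0.0002
grasp_force: 0.0
```

play_rows --increments '[[[0, 0, 0.7], [0, 0, 0], 1], [[0, 0, 1.5], [0, 0, 0], 1], [[0, 0, 1.5], [0, 0, 0], 1], [[0, 0, 1.5], [0, 0, 0], 1]]'

```text
time: 3.15
ee_pos: [0.5547, -0.163, 0.0763]
tcp_rot: [-180.0, 0.0, 15.1]
wrist_force: [-0.3, 0.2, 0.7]
opening: -0.0
grasp_force: 0.0
```

```bash
python3 - <<'E'
from h import *
from workcell import *
p,d=camera("scene");q=p[120:260,130:320]
w,_=camera("wrist")
a=cv2.resize(q,(570,420),interpolation=cv2.INTER_CUBIC);b=w[100:300,170:360];b=cv2.resize(b,(228,240))
im=np.zeros((420,798,3),np.uint8);im[:,:570]=a;im[:240,570:]=b
cv2.imwrite("pics/s2.png",im[:,:,::-1])
E
```

```text
(no output)
```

View pics/s2.png

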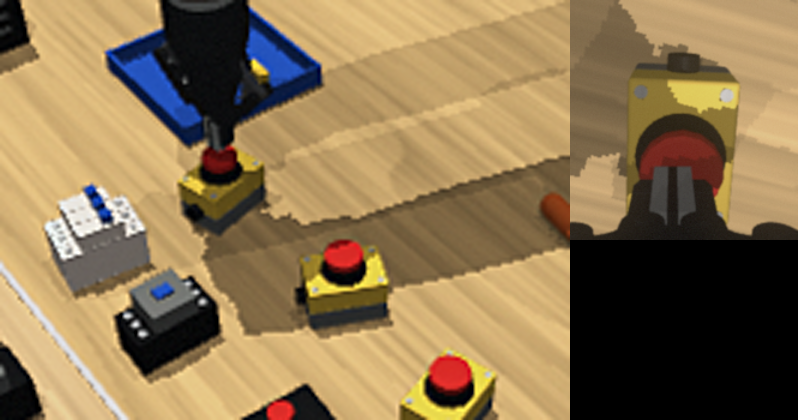

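The fingertips are over the red button, but it does not look pressed yet. I'll keep going down while watching the force.

play_rows --increments '[[[0, 0, 1], [0, 0, 0], 1], [[0, 0, 2], [0, 0, 0], 1], [[0, 0, 3], [0, 0, 0], 1], [[0, 0, 3], [0, 0, 0], 1]]'

```text
time: 3.65
ee_pos: [0.5546, -0.163, 0.0731]
tcp_rot: [-180.0, 0.0, 15.1]
wrist_force: [0.7, -0.5, -0.0]
opening: -0.0001
grasp_force: 0.0
```

play_rows --increments '[[[0, 0, 1], [0, 0, 0], 1], [[0, 0, 2], [0, 0, 0], 1], [[0, 0, 3], [0, 0, 0], 1], [[0, 0, 3], [0, 0, 0], 1]]'

```text
time: 4.05
ee_pos: [0.5546, -0.163, 0.0701]
tcp_rot: [-180.0, 0.0, 15.1]
wrist_force: [-0.5, -0.7, -1.0]
opening: 0.0003
grasp_force: 0.0
```

```bash
python3 - <<'E'
from h import *
from workcell import *
go(.5526,-.1634,.077)
o=telemetry.get_obs();C=cam("wrist",o["ee_pos"],o["tcp_rot"]);p,d=camera("wrist")
K,R,t=C
v,u=np.mgrid[0:384,0:512]
P=np.stack([(u-K[0,2])/K[0,0]*d,(v-K[1,2])/K[1,1]*d,d],-1)@R.T+t
print(d.min(),d.max())
for r in range(140,300,10): print(r,P[r,255].round(4),p[r,255])
E
```

```text
t 4.05 at [ 554.6 -163.    70.1] [-1.7999e+02  1.0000e-02  1.5110e+01] q6 148.5
shift [-2.  -0.1 -6.9] turn [-0.01  0.01 -0.  ]
0.0 0.26611596
140 [ 5.980e-01 -1.511e-01  2.000e-04] [121 103  70]
150 [ 0.5955 -0.1517  0.0273] [53 45 30]
160 [ 0.5901 -0.1532  0.0279] [50 41 26]
170 [ 0.5881 -0.1537  0.0464] [210 178  81]
180 [ 0.5833 -0.155   0.0474] [139 117  52]
190 [ 0.5782 -0.1563  0.0478] [142 119  55]
200 [ 0.5736 -0.1576  0.0498] [45 38 24]
210 [ 0.5681 -0.1591  0.0491] [40 35 22]
220 [ 0.5697 -0.1586  0.0694] [125  43  34]
230 [ 0.5649 -0.1599  0.0692] [120  40  33]
240 [ 0.5658 -0.1597  0.0836] [35 29 21]
250 [ 0.5661 -0.1596  0.0945] [35 25 22]
260 [ 0.5661 -0.1595  0.1034] [35 27 23]
270 [ 0.566  -0.1596  0.111 ] [29 27 21]
280 [ 0.5641 -0.1601  0.1144] [27 27 18]
290 [ 0.5601 -0.1612  0.1139] [26 25 19]
```

play_rows --increments '[[[0, 0, 1], [0, 0, 0], 1], [[0, 0, 2], [0, 0, 0], 1], [[0, 0, 3], [0, 0, 0], 1], [[0, 0, 4], [0, 0, 0], 1], [[0, 0, 4], [0, 0, 0], 1], [[0, 0, 4], [0, 0, 0], 1]]'

```text
time: 4.7
ee_pos: [0.5547, -0.163, 0.0663]
tcp_rot: [180.0, 0.0, 15.1]
wrist_force: [0.2, -0.5, -0.4]
opening: 0.0001
grasp_force: 0.0
```

```bash
cat >> h.py <<'E'
def look(rows,col=255):
    from workcell import telemetry,camera
    o=telemetry.get_obs();C=cam("wrist",o["ee_pos"],o["tcp_rot"]);p,d=camera("wrist")
    K,R,t=C;v,u=np.mgrid[0:384,0:512]
    P=np.stack([(u-K[0,2])/K[0,0]*d,(v-K[1,2])/K[1,1]*d,d],-1)@R.T+t
    for r in rows: print(r,P[r,col].round(4),p[r,col])
    m=masks(p)[1]&(P[...,2]>.052)&(P[...,2]<.08)&(d>0)
    print("ee",o["ee_pos"].round(4),"F",o["wrist_force"].round(2),"button z",np.percentile(P[m][:,2],[50,75,90]).round(4) if m.any() else None,"red xy",P[m][:,:2].min(0).round(4) if m.any() else 0,P[m][:,:2].max(0).round(4) if m.any() else 0)
    return p,P
E
python3 -c "
from h import *
look(range(225,246,3))"
```

```text
225 [ 0.5689 -0.1589  0.0697] [125  46  38]
228 [ 0.5678 -0.1592  0.0707] [121  38  33]
231 [ 0.566  -0.1597  0.0695] [121  42  35]
234 [ 0.565  -0.1599  0.0705] [120  39  32]
237 [ 0.5635 -0.1603  0.0705] [95 35 28]
240 [ 0.5654 -0.1598  0.0785] [34 26 22]
243 [ 0.5658 -0.1597  0.0829] [35 28 22]
ee [ 0.5547 -0.163   0.0663] F [ 0.15 -0.51 -0.39] button z [0.0696 0.0701 0.0705] red xy [ 0.5504 -0.1829] [ 0.5734 -0.1489]
```

play_rows --increments '[[[1, 2, 2], [0, 0, 0], 1], [[1, 2, 3], [0, 0, 0], 1], [[1, 2, 4], [0, 0, 0], 1], [[1, 2, 5], [0, 0, 0], 1], [[1, 2, 6], [0, 0, 0], 1], [[1, 2, 6], [0, 0, 0], 1]]'

```text
time: 5.35
ee_pos: [0.5562, -0.1648, 0.0603]
tcp_rot: [180.0, -0.0, 15.1]
wrist_force: [0.4, -0.4, 2.1]
opening: 0.0001
grasp_force: 0.8
```

```bash
python3 -c "
from h import *
look(range(225,246,3))"
```

```text
225 [ 0.5714 -0.1604  0.0666] [104  38  28]
228 [ 0.5701 -0.1607  0.0668] [123  42  33]
231 [ 0.5688 -0.1611  0.0669] [121  40  30]
234 [ 0.5679 -0.1613  0.0683] [119  38  29]
237 [ 0.5663 -0.1617  0.0676] [118  39  31]
240 [ 0.5679 -0.1613  0.0749] [35 29 23]
243 [ 0.5676 -0.1614  0.0774] [39 34 28]
ee [ 0.5562 -0.1648  0.0603] F [ 0.36 -0.4   2.06] button z [0.0672 0.0677 0.0681] red xy [ 0.555  -0.1827] [ 0.5734 -0.1489]
```

play_rows --increments '[[[0, 0, 2], [0, 0, 0], 1], [[0, 0, 4], [0, 0, 0], 1], [[0, 0, 6], [0, 0, 0], 1], [[0, 0, 7.5], [0, 0, 0], 1], [[0, 0, 7.5], [0, 0, 0], 1], [[0, 0, 7.5], [0, 0, 0], 1]]'

```text
time: 6.0
ee_pos: [0.5562, -0.1647, 0.0526]
tcp_rot: [-180.0, 0.0, 15.1]
wrist_force: [0.7, -1.7, 1.0]
opening: 0.0005
grasp_force: 0.6
```

```bash
python3 -c "
from h import *
look([])"
```

```text
ee [ 0.5562 -0.1647  0.0526] F [ 0.69 -1.67  1.01] button z [0.0595 0.06   0.0604] red xy [ 0.5544 -0.183 ] [ 0.5732 -0.149 ]
```

play_rows --increments '[[[0, 0, 1], [0, 0, 0], 1], [[0, 0, 1.5], [0, 0, 0], 1], [[0, 0, 1.5], [0, 0, 0], 1]]'

```text
time: 6.35
ee_pos: [0.5563, -0.1646, 0.0525]
tcp_rot: [180.0, -0.0, 15.1]
wrist_force: [-3.8, -0.2, 11.2]
opening: 0.0002
grasp_force: 5.4
```

play_rows --increments '[[[0, 0, -20], [0, 0, 0], 1], [[0, 0, -40], [0, 0, 0], 1], [[0, 0, -60], [0, 0, 0], 1], [[0, 0, -60], [0, 0, 0], 0], [[0, 0, -60], [0, 0, 0], 0], [[0, 0, -60], [0, 0, 0], 0], [[0, 0, -60], [0, 0, 0], 0], [[0, 0, -60], [0, 0, 0], 0]]'

```text
time: 7.15
ee_pos: [0.5558, -0.1646, 0.1104]
tcp_rot: [-180.0, 0.1, 15.1]
wrist_force: [0.4, -0.5, -0.2]
opening: 0.0722
grasp_force: 0.0
```

```bash
python3 - <<'E'
from h import *
p,P=look([]);cv2.imwrite("pics/w3.png",p[:,:,::-1]);np.save("P3.npy",P)
go(.5407,.0129,.085)
E
```

```text
ee [ 0.5558 -0.1646  0.1104] F [ 0.44 -0.49 -0.17] button z [0.0597 0.0602 0.0605] red xy [ 0.539  -0.1836] [ 0.573  -0.1492]
t 7.2 at [ 555.9 -164.6  110.6] [-1.7997e+02  5.0000e-02  1.5110e+01] q6 148.4
shift [  31.6 -175.3   25.7] turn [-0.03  0.05 -0.  ]
```

View pics/w3.png

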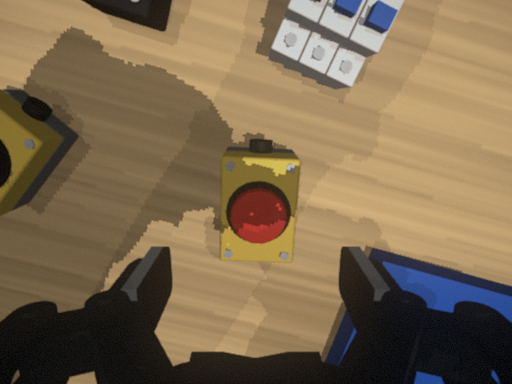

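The button stayed down (top at 0.060 m), so the right station is sound. In the wrist view it sits low at (258,213), with the open fingertips at (150,250) and (358,250). The middle station is next.

play_rows --increments '[[[31, -175, -20], [0, 0, 0], 1], [[31, -175, -20], [0, 0, 0], 1], [[31, -175, -20], [0, 0, 0], 1], [[31, -175, -20], [0, 0, 0], 1], [[31, -175, -20], [0, 0, 0], 1], [[31, -175, 5], [0, 0, 0], 1], [[31, -175, 25], [0, 0, 0], 1], [[31, -175, 25], [0, 0, 0], 1], [[31, -175, 25], [0, 0, 0], 1]]'

```text
time: 8.1
ee_pos: [0.5403, 0.0118, 0.0864]
tcp_rot: [-180.0, 0.0, 15.1]
wrist_force: [0.6, -0.6, 0.3]
opening: -0.0
grasp_force: 0.0
```

```bash
python3 - <<'E'
from h import *
P=np.load("P3.npy");p=cv2.imread("pics/w3.png")
for u,v in [(150,252),(165,250),(165,270),(140,262),(350,252),(358,265),(345,252)]: print(u,v,P[v,u].round(4))
look([]);go(.5407,.0129,.052)
E
```

```text
150 252 [ 0.5563 -0.1213  0.1361]
165 250 [ 0.5578 -0.1266  0.1344]
165 270 [ 0.5497 -0.1284  0.1352]
140 262 [ 0.5566 -0.1204  0.1457]
350 252 [ 0.5767 -0.1975  0.1358]
358 265 [ 0.5765 -0.1976  0.1465]
345 252 [ 0.5751 -0.1967  0.1329]
ee [0.5403 0.0118 0.0864] F [ 0.59 -0.58  0.3 ] button z [0.0697 0.0702 0.0705] red xy [ 0.5315 -0.0042] [0.5609 0.0297]
t 8.15 at [540.8  11.9  87.2] [ 1.7999e+02 -4.0000e-02  1.5080e+01] q6 166.2
shift [ 0.2 -1.  35.2] turn [ 0.01 -0.04 -0.  ]
```

play_rows --increments '[[[0, -1, 15], [0, 0, 0], 1], [[0, -1, 22], [0, 0, 0], 1], [[0, -1, 26], [0, 0, 0], 1], [[0, -1, 30], [0, 0, 0], 1], [[0, -1, 33], [0, 0, 0], 1], [[0, -1, 35], [0, 0, 0], 1], [[0, -1, 36], [0, 0, 0], 1], [[0, -1, 36], [0, 0, 0], 1]]'

```text
time: 8.95
ee_pos: [0.5403, 0.0133, 0.0524]
tcp_rot: [180.0, -0.1, 15.1]
wrist_force: [-8.2, -0.5, 18.7]
opening: -0.0001
grasp_force: 9.2
```

```bash
python3 -c "
from h import *
look([])"
```

```text
ee [0.5403 0.0133 0.0524] F [-8.19 -0.46 18.68] button z [0.0596 0.06   0.0604] red xy [ 0.5394 -0.0041] [0.5611 0.0296]
```

play_rows --increments '[[[0, 0, -20], [0, 0, 0], 1], [[0, 0, -40], [0, 0, 0], 1], [[0, 0, -60], [0, 0, 0], 1], [[0, 0, -60], [0, 0, 0], 1], [[0, 0, -60], [0, 0, 0], 1]]'

```text
time: 9.5
ee_pos: [0.5404, 0.0134, 0.1099]
tcp_rot: [180.0, -0.0, 15.1]
wrist_force: [-0.6, 0.1, 0.1]
opening: -0.0002
grasp_force: 0.0
```

```bash
python3 -c "
from h import *
look([]);go(.5554,.1691,.085)"
```

```text
ee [0.5404 0.0134 0.1099] F [-0.64  0.08  0.05] button z [0.0599 0.061  0.0696] red xy [ 0.5269 -0.1603] [0.5741 0.1636]
t 9.55 at [540.   13.3 109.3] [-1.7999e+02  4.0000e-02  1.5120e+01] q6 166.3
shift [  55.5 -146.3   24.3] turn [-0.01  0.04 -0.  ]
```

The middle button also stayed down. The left station is next, and I'll add a half turn on the way so joint 6 stays in range.

play_rows --increments '[[[0, 0, -30], [0, 0, -8], 1], [[56, -146, -30], [0, 0, -16], 1], [[56, -146, -30], [0, 0, -24], 1], [[56, -146, -30], [0, 0, -32], 1], [[56, -146, -30], [0, 0, -40], 1], [[56, -146, -30], [0, 0, -48], 1], [[56, -146, -30], [0, 0, -56], 1], [[56, -146, -30], [0, 0, -64], 1], [[56, -146, -30], [0, 0, -72], 1], [[56, -146, -30], [0, 0, -80], 1], [[56, -146, -30], [0, 0, -88], 1], [[56, -146, -30], [0, 0, -90], 1]]'

```text
time: 10.75
ee_pos: [0.5557, 0.1688, 0.1387]
tcp_rot: [-179.9, -0.0, 105.4]
wrist_force: [0.0, -0.1, 0.1]
opening: 0.0003
grasp_force: 0.0
```

play_rows --increments '[[[0, 0, 0], [0, 0, -8], 1], [[0, 0, 0], [0, 0, -16], 1], [[0, 0, 0], [0, 0, -24], 1], [[0, 0, 0], [0, 0, -32], 1], [[0, 0, 0], [0, 0, -40], 1], [[0, 0, 0], [0, 0, -48], 1], [[0, 0, 0], [0, 0, -56], 1], [[0, 0, 0], [0, 0, -64], 1], [[0, 0, 0], [0, 0, -72], 1], [[0, 0, 0], [0, 0, -80], 1], [[0, 0, 0], [0, 0, -88], 1], [[0, 0, 0], [0, 0, -90.6], 1], [[0, 0, 0], [0, 0, -90.6], 1], [[0, 0, 0], [0, 0, -90.6], 1]]'

```text
time: 12.15
ee_pos: [0.5559, 0.1688, 0.1393]
tcp_rot: [180.0, -0.1, -164.4]
wrist_force: [0.0, -0.0, -0.1]
opening: -0.0001
grasp_force: 0.0
```

```bash
python3 - <<'E'
from h import *
p,P=look([])
h,s,v=np.moveaxis(cv2.cvtColor(p,cv2.COLOR_RGB2HSV).astype(int),2,0)
m=(h>=22)&(h<36)&(s>120)&(abs(P[...,2]-.0475)<.003)
for b in blobs(m,300): print("Y",b.mean(0).round(),rect(P[b[:,1],b[:,0]]))
cv2.imwrite("pics/w4.png",p[:,:,::-1])
go(.5554,.1691,.085)
E
```

```text
ee [0.5559 0.1688 0.1393] F [ 0.03 -0.03 -0.09] button z [0.0608 0.0697 0.0703] red xy [ 0.5254 -0.0047] [0.5747 0.1866]
Y [257. 201.] (array([557.8, 169.8]), 71.5, 49.3, 15.2)
Y [ 47. 118.] (array([542.7,  12.5]), 72.3, 50.9, -26.8)
t 12.2 at [556.  168.8 139.5] [-1.8000e+02 -6.0000e-02 -1.6437e+02] q6 1.3
shift [ 0.4  0.4 54.5] turn [-0.   -0.06  0.  ]
```

View pics/w4.png

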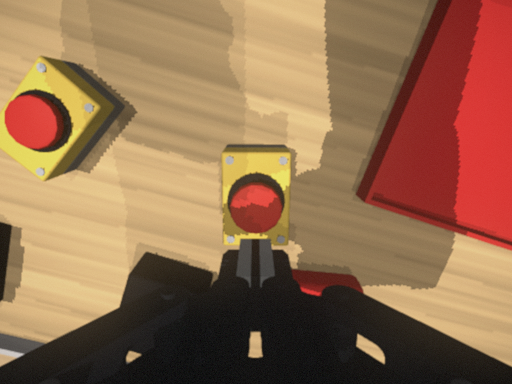

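The left station is centred at (257,201), aligned with the fingers, and its button is up. I'll press it.

play_rows --increments '[[[-2, 0, 40], [0, 0, 0], 1], [[-2, 0, 65], [0, 0, 0], 1], [[-2, 0, 74], [0, 0, 0], 1], [[-2, 0, 78], [0, 0, 0], 1], [[-2, 0, 82], [0, 0, 0], 1], [[-2, 0, 85], [0, 0, 0], 1], [[-2, 0, 87], [0, 0, 0], 1], [[-2, 0, 88], [0, 0, 0], 1], [[-2, 0, 88], [0, 0, 0], 1]]'

```text
time: 13.1
ee_pos: [0.5586, 0.1696, 0.0528]
tcp_rot: [180.0, 0.1, -164.3]
wrist_force: [-0.2, 0.3, 3.1]
opening: -0.0
grasp_force: 1.6
```

```bash
python3 -c "
from h import *
look([])"
```

```text
ee [0.5586 0.1696 0.0528] F [-0.2   0.28  3.12] button z [0.0599 0.0603 0.0607] red xy [0.5404 0.1529] [0.5644 0.1866]
```

play_rows --increments '[[[0, 0, 1], [0, 0, 0], 1], [[0, 0, 1.5], [0, 0, 0], 1], [[0, 0, 1.5], [0, 0, 0], 1]]'

```text
time: 13.45
ee_pos: [0.5587, 0.1696, 0.0524]
tcp_rot: [180.0, 0.1, -164.3]
wrist_force: [-2.4, -1.2, 13.1]
opening: 0.0
grasp_force: 6.2
```

play_rows --increments '[[[0, 0, -20], [0, 0, 0], 1], [[0, 0, -40], [0, 0, 0], 1], [[0, 0, -70], [0, 0, 0], 0], [[0, 0, -70], [0, 0, 0], 0], [[0, 0, -70], [0, 0, 0], 0], [[0, 0, -70], [0, 0, 0], 0], [[0, 0, -70], [0, 0, 0], 0], [[0, 0, -70], [0, 0, 0], 0]]'

```text
time: 14.25
ee_pos: [0.5577, 0.1693, 0.1198]
tcp_rot: [-180.0, -0.1, -164.3]
wrist_force: [-0.3, 0.2, 0.8]
opening: 0.0845
grasp_force: 0.0
```

```bash
python3 - <<'E'
from h import *
p,P=look([])
h,s,v=np.moveaxis(cv2.cvtColor(p,cv2.COLOR_RGB2HSV).astype(int),2,0)
m=(h>=22)&(h<36)&(s>120)&(abs(P[...,2]-.0475)<.003)
for b in blobs(m,300): print("Y",b.mean(0).round(),rect(P[b[:,1],b[:,0]]))
r=masks(p)[1]
for b in blobs(r&(P[...,2]>.05)&(P[...,2]<.08),100): print("B",b.mean(0).round(),np.median(P[b[:,1],b[:,0]],0).round(4))
from workcell import telemetry; print(telemetry.get_obs()["opening"])
go(.5578,.1698,-.005,195.2)
E
```

```text
ee [0.5577 0.1693 0.1198] F [-0.29  0.15  0.84] button z [0.0686 0.0698 0.0703] red xy [0.5254 0.0048] [0.5745 0.1867]
Y [256. 207.] (array([557.8, 169.7]), 72.0, 49.2, 15.0)
Y [ 38. 116.] (array([542.7,  12.5]), 72.3, 50.9, -26.9)
B [256. 213.] [0.5562 0.1702 0.069 ]
B [ 17. 120.] [0.5417 0.014  0.0587]
0.0857539164173062
t 14.3 at [557.8 169.3 120.1] [-1.8000e+02 -7.0000e-02 -1.6429e+02] q6 1.2
shift [ -0.2   0.5 125.1] turn [-0.   -0.07  0.51]
```

The left button popped back up (top at 0.069 m) and the middle one is still down. The left station is therefore the reject, and I'll grip it. By contact and depth, the fingertips are about 7–9 mm behind the reported TCP when shut and 23 mm behind when open, so I'll go down to about z = -3 mm, watching the force.

play_rows --increments '[[[0, 0, 40], [0, 0, 0.5], 0], [[0, 0, 80], [0, 0, 0.5], 0], [[0, 0, 100], [0, 0, 0.5], 0], [[0, 0, 108], [0, 0, 0.5], 0], [[0, 0, 113], [0, 0, 0.5], 0], [[0, 0, 113], [0, 0, 0.5], 0]]' --grip_force 50

```text
time: 14.9
ee_pos: [0.5584, 0.1695, 0.0082]
tcp_rot: [180.0, 0.0, -164.8]
wrist_force: [-1.1, 1.2, 0.3]
opening: 0.0855
grasp_force: 0.0
```

play_rows --increments '[[[0, 0, 4], [0, 0, 0], 0], [[0, 0, 8], [0, 0, 0], 0], [[0, 0, 10], [0, 0, 0], 0], [[0, 0, 10], [0, 0, 0], 0]]'

```text
time: 15.3
ee_pos: [0.558, 0.1694, -0.0024]
tcp_rot: [180.0, -0.0, -164.8]
wrist_force: [0.5, 0.3, 0.5]
opening: 0.0857
grasp_force: 0.0
```

play_rows --increments '[[[0, 0, 0], [0, 0, 0], 0.3], [[0, 0, 0], [0, 0, 0], 0.6], [[0, 0, 0], [0, 0, 0], 1], [[0, 0, 0], [0, 0, 0], 1], [[0, 0, 0], [0, 0, 0], 1], [[0, 0, 0], [0, 0, 0], 1], [[0, 0, 0], [0, 0, 0], 1]]'

```text
time: 16.0
ee_pos: [0.5583, 0.1695, -0.0019]
tcp_rot: [180.0, 0.0, -164.8]
wrist_force: [-0.4, 0.6, 4.8]
opening: 0.0496
grasp_force: 53.0
```

play_rows --increments '[[[0, 0, -10], [0, 0, 0], 1], [[0, 0, -30], [0, 0, 0], 1], [[0, 0, -60], [0, 0, 0], 1], [[0, 0, -80], [0, 0, 0], 1], [[0, 0, -80], [0, 0, 0], 1], [[0, 0, -80], [0, 0, 0], 1]]'

```text
time: 16.6
ee_pos: [0.558, 0.1693, 0.0772]
tcp_rot: [-180.0, -0.0, -164.8]
wrist_force: [-0.3, -0.6, -3.9]
opening: 0.0495
grasp_force: 52.5
```

```bash
python3 - <<'E'
from h import *
from workcell import *
p,P=look([])
h,s,v=np.moveaxis(cv2.cvtColor(p,cv2.COLOR_RGB2HSV).astype(int),2,0)
m=(h>=22)&(h<36)&(s>120)&(P[...,2]>.08)
for b in blobs(m,300): print("Y",b.mean(0).round(),np.percentile(P[b[:,1],b[:,0]],[5,50,95],axis=0).round(4))
cv2.imwrite("pics/w5.png",p[:,:,::-1])
# tray by rays on rim plane, from the first top picture, and inner floor
t=cv2.imread("pics/top0.png")[:,:,::-1].copy();C=cam("top")
b=max(blobs(masks(t)[1],30),key=len)
print("tray",rect(ray(C,b,.025)),rect(ray(C,b,.0)))
go(.456,.344,.078)
E
```

```text
ee [0.558  0.1693 0.0772] F [-0.26 -0.63 -3.89] button z [0.0522 0.0522 0.0522] red xy [0.6774 0.1093] [0.6801 0.1101]
Y [254. 267.] [[0.5185 0.1381 0.1054]
 [0.5406 0.1627 0.1266]
 [0.5703 0.1943 0.1295]]
tray (array([455.1, 343.6]), 175.7, 171.5, -2.8) (array([456. , 350.8]), 179.4, 175.1, -2.8)
t 16.65 at [557.5 169.2  76.4] [-1.8000e+02 -1.1000e-01 -1.6479e+02] q6 1.7
shift [ 52.1 195.3  -1.5] turn [-0.   -0.11  0.  ]
```

View pics/w5.png

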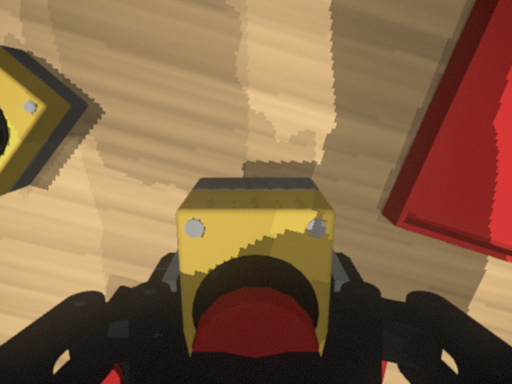

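The station is held level and clear of the table, with its top at about 0.128 m. The tray is centred near (0.455, 0.344), so I'll carry it there.

play_rows --increments '[[[13, 49, 0], [0, 0, 0], 1], [[26, 98, 0], [0, 0, 0], 1], [[39, 146, 0], [0, 0, 0], 1], [[52, 195, 0], [0, 0, 0], 1], [[52, 195, 0], [0, 0, 0], 1], [[52, 195, 0], [0, 0, 0], 1], [[52, 195, 20], [0, 0, 0], 1], [[52, 195, 40], [0, 0, 0], 1], [[52, 195, 55], [0, 0, 0], 1], [[52, 195, 65], [0, 0, 0], 1], [[52, 195, 69], [0, 0, 0], 1], [[52, 195, 69], [0, 0, 0], 1]]'

```text
time: 17.85
ee_pos: [0.4568, 0.3435, 0.0084]
tcp_rot: [-180.0, -0.0, -164.8]
wrist_force: [0.5, 0.3, -2.4]
opening: 0.0496
grasp_force: 53.4
```

```bash
python3 - <<'E'
from h import *
from workcell import *
go(.455,.344,.003)
p,_=camera("top");t=p[120:300,60:330];a=cv2.resize(t,(660,440))
cv2.imwrite("pics/top2.png",a[:,:,::-1])
E
```

```text
t 17.85 at [456.8 343.5   8.4] [-1.7998e+02 -4.0000e-02 -1.6482e+02] q6 21.8
shift [1.6 1.  5.4] turn [-0.02 -0.04  0.  ]
```

View pics/top2.png

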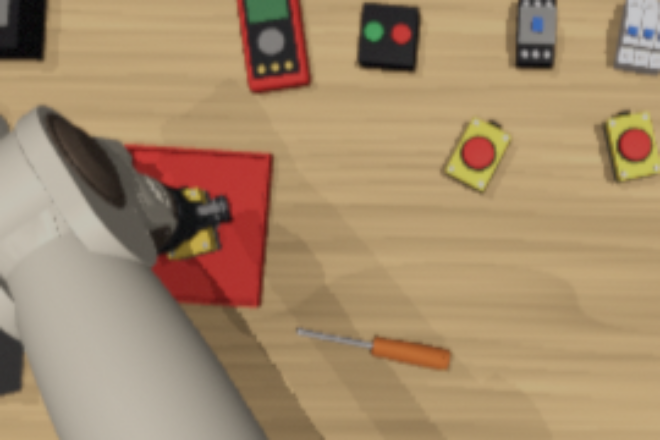

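The top view shows the station inside the red tray, at about (200,220) in the crop. The other two stand undisturbed at (478,153) and (635,145). I'll lower the last few millimetres.

play_rows --increments '[[[0, 0, 2], [0, 0, 0], 1], [[0, 0, 4], [0, 0, 0], 1], [[0, 0, 5], [0, 0, 0], 1], [[0, 0, 5], [0, 0, 0], 1], [[0, 0, 5], [0, 0, 0], 1]]'

```text
time: 18.4
ee_pos: [0.4568, 0.344, 0.0039]
tcp_rot: [180.0, 0.0, -164.8]
wrist_force: [0.2, 0.3, -2.8]
opening: 0.0497
grasp_force: 53.4
```

play_rows --increments '[[[0, 0, 1], [0, 0, 0], 1], [[0, 0, 2], [0, 0, 0], 1], [[0, 0, 2], [0, 0, 0], 1], [[0, 0, 2], [0, 0, 0], 1]]'

```text
time: 18.8
ee_pos: [0.4569, 0.344, 0.0021]
tcp_rot: [180.0, 0.0, -164.8]
wrist_force: [-2.1, -0.7, 1.9]
opening: 0.0498
grasp_force: 53.7
```

The force rose, so the station is on the tray floor. I'll release it and retreat.

play_rows --increments '[[[0, 0, 0], [0, 0, 0], 0.3], [[0, 0, 0], [0, 0, 0], 0], [[0, 0, 0], [0, 0, 0], 0], [[0, 0, 0], [0, 0, 0], 0], [[0, 0, 0], [0, 0, 0], 0], [[0, 0, -10], [0, 0, 0], 0], [[0, 0, -30], [0, 0, 0], 0], [[0, 0, -70], [0, 0, 0], 0], [[0, 0, -120], [0, 0, 0], 0], [[0, 0, -150], [0, 0, 0], 0], [[0, 0, -150], [0, 0, 0], 0], [[0, 0, -150], [0, 0, 0], 0]]'

```text
time: 20.0
ee_pos: [0.4571, 0.3442, 0.1529]
tcp_rot: [180.0, 0.1, -164.8]
wrist_force: [-0.1, 0.1, -1.0]
opening: 0.0857
grasp_force: 0.0
```

```bash
python3 - <<'E'
from h import *
from workcell import *
p,P=look([]);cv2.imwrite("pics/w6.png",p[:,:,::-1])
h,s,v=np.moveaxis(cv2.cvtColor(p,cv2.COLOR_RGB2HSV).astype(int),2,0)
m=(h>=22)&(h<36)&(s>120)&(abs(P[...,2]-.05)<.01)
for b in blobs(m,300): print("Y",b.mean(0).round(),rect(P[b[:,1],b[:,0]]),np.percentile(P[b[:,1],b[:,0],2],[10,50,90]).round(4))
t,d=camera("top");C=cam("top");K,R,o=C
h,s,v=np.moveaxis(cv2.cvtColor(t,cv2.COLOR_RGB2HSV).astype(int),2,0)
for b in blobs((h>=24)&(h<36)&(s>120),60): print("top Y",b.mean(0).round(),rect(ray(C,b,.048)))
vv,uu=np.mgrid[0:384,0:512];Q=np.stack([(uu-K[0,2])/K[0,0]*d,(vv-K[1,2])/K[1,1]*d,d],-1)@R.T+o
for u,w in((256,183),(319,180)): print("btn z",np.median(Q[w-2:w+3,u-2:u+3,2]).round(4), "ground", np.median(Q[w+18:w+23,u-2:u+3,2]).round(4))
E
```

```text
ee [0.4571 0.3442 0.1529] F [-0.13  0.06 -0.97] button z [0.0737 0.0742 0.0745] red xy [0.4388 0.3265] [0.4734 0.3611]
Y [258. 172.] (array([446. , 341.1]), 48.6, 48.4, 15.3) [0.0508 0.0517 0.0528]
top Y [138. 218.] (array([437.3, 336.5]), 49.3, 31.6, -58.9)
top Y [256. 182.] (array([541.4,  13. ]), 74.2, 50.9, -26.9)
top Y [318. 180.] (array([ 554.4, -164.3]), 73.8, 50.9, 12.3)
btn z 0.0598 ground -0.0008
btn z 0.0584 ground 0.0012
```

View pics/w6.png

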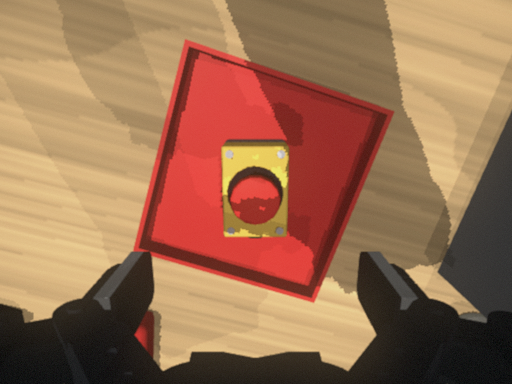

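The station stands flat and upright near the middle of the tray at (256,190). Both sound buttons are latched down and haven't moved, and the gripper is clear.

```bash
python3 -c "
from workcell import workorder
print(workorder.job_done())"
```

```text
the job is handed in; nothing more can be done
None
```

I tested all three stations and handed the job in: the middle and right buttons latched and stay where they were, and the left one popped up and now stands upright in the red tray; no verdict came back.

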